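End-of-day battery sort at the workshop bench

TASK

Sort the five cordless-tool battery packs left on the bench. First get the cracked pack out of harm's way, flat in the red steel tub, and never let it touch the charger; then lay the two run-down packs on the twin charger, one centred on each marked spot and lengthwise along its outline, and the two charged packs flat in the plywood ready tray. Every pack stays rails up, and the tape measure and the chisel are left where they are.

Things in the scene. Friction and masses are not known exactly. Their poses are not given: they have to be found in the camera images.
- full_a: A charged battery pack: dark grey, its charge gauge (a 46 by 24 mm window across one end of the top) shows four green segments; 92 mm long (x) by 50 mm wide (y), shell 44 mm high with a black terminal rail block 34 mm wide on top, 54 mm high in all, about 0.34 kg; lies flat, rails up; origin at the centre of its underside, x lengthwise towards the gauge end, z up.
- full_b: A charged battery pack: dark grey, its charge gauge (a 46 by 24 mm window across one end of the top) shows four green segments; 92 mm long (x) by 50 mm wide (y), shell 44 mm high with a black terminal rail block 34 mm wide on top, 54 mm high in all, about 0.34 kg; lies flat, rails up; origin at the centre of its underside, x lengthwise towards the gauge end, z up.
- low_a: A run-down battery pack: dark grey, its charge gauge (a 46 by 24 mm window across one end of the top) shows a single red segment and three dark ones; 92 mm long (x) by 50 mm wide (y), shell 44 mm high with a black terminal rail block 34 mm wide on top, 54 mm high in all, about 0.34 kg; lies flat, rails up; origin at the centre of its underside, x lengthwise towards the gauge end, z up.
- low_b: A run-down battery pack: dark grey, its charge gauge (a 46 by 24 mm window across one end of the top) shows a single red segment and three dark ones; 92 mm long (x) by 50 mm wide (y), shell 44 mm high with a black terminal rail block 34 mm wide on top, 54 mm high in all, about 0.34 kg; lies flat, rails up; origin at the centre of its underside, x lengthwise towards the gauge end, z up.
- cracked: The cracked battery pack, otherwise the same size and origin as the others (92 x, 50 y, 54 high, 0.33 kg): gauge dark, top shell and rails broken off over its -x half so that two bright blue cells show (to 42.5 mm high). There the sides are sound up to 26 mm above the underside; near the middle it can be gripped across the full 50 mm (y) below that height.
- charger: Twin inductive charging station, fixed: a flat grey slab 130 mm (x) by 250 mm (y), top face 20 mm above the bench, a cord at its +x side. Two dark spots centred at x = 0, y = +62 and y = -62 mm, each with a yellow pack outline 96 (x) by 55 mm (y); a pack lies lengthwise along the charger's x, either way round. Origin: centre of its underside.
- tray: Ready tray, fixed: open plywood tray with a green liner, 150 mm (x) by 260 mm (y) outside, walls 6 mm thick and 30 mm high, inner floor 6 mm above the bench. Room for two packs side by side, each lengthwise along x, at y = +55 mm and -55 mm. Origin at the centre of its underside.
- tub: Quarantine tub, fixed: open red sheet-steel tub with a dark floor, 150 mm (x) by 200 mm (y) outside, walls 4 mm thick and 50 mm high (rolled rim to 54 mm), a bail handle standing 15 mm out at each y end, inner floor 4 mm above the bench. Origin at the centre of its underside.
- tape: Bystander: a plum-coloured pocket tape measure lying on its side among the packs, 70 by 66 by 34 mm, loose; origin at the centre of its underside.
- chisel: Bystander: a short wood chisel lying along x beside the central target, loose: beech handle 92 mm long, 26 mm wide, 22 mm high, steel blade 18 mm wide, 179 mm overall (92 mm towards -x and 87 mm towards the blade tip at +x from its origin, on its underside).

How it is judged:
By the outcome, as a careful person would: the job done as asked, in the order asked, and still so for the second after the job is handed in, with the robot touching nothing.
It also fails if it takes over 128 s, if anything falls off the work surface, if the arm or the gripper's body presses on something with over 40 N, if the wrist force passes 120 N, or if a joint passes its speed limit or range.

ROBOT

A 6-joint arm with a two-finger parallel gripper is mounted at the origin on the work surface. World frame = base frame: x ahead of the robot, y to its left, z up, the work surface at z = 0. Lengths are in m, angles in rad, forces in N, time in s.
With the tool pointing down it reaches from about 0.3 to 0.875 m from the base axis. Payload 6.4 kg.
Tool frame: the origin (TCP) lies between the finger pads; the fingertips stand tip_extent ahead of it and the grasp point (between the pads) lies 5 mm behind it (tip_extent is the distance from the TCP to the fingertips, in m); z points along the fingers, y is the direction in which the jaws open and shut (so a half turn about z gives the same grasp; the last joint's range is limited). The gripper opens to 85 mm and grips with 20 to 120 N. Pads are 22 mm wide; open, the fingers measure 114 mm over their backs; the gripper's body (76 mm by 85 mm) begins 54 mm behind the grasp point. The pads swing forward as they close: fully open they stand 13 mm farther back than shut.
Start: joints at [1.08, 0.181, 1.607, -0, 1.354, -0.206], TCP at [0.162, 0.552, 0.245] pointing down, gripper open.
Joint ranges: [-2.99, 2.99], [-0.89, 2.07], [0.3, 2.58], [-1.14, 4.28], [0, 2.63], [-3.12, 3.12]. Speed limits (rad/s): [2.57, 2.57, 3.01, 3.14, 3.14, 3.14].

INTERFACE

Orientations are given as a unit quaternion [w, x, y, z].
In Python, from bench import * gives the robot as it stands.
- The arm moves only by the shell command python3 -m jog 'ROWS'. ROWS is JSON, a list of rows, each a list of 3 entries, a list of its own where there are three numbers: the shift along the tool's x, y, z in mm, then the turn, a rotation vector about the tool's x, y, z in rad, then the opening, from 0 (shut) to 1 (fully open). A call has 1 to 20 rows; each row is the pose to reach, as a shift and turn from the pose measured when the call began, along the tool's axes at that moment; what a row does not reach only later rows make up. A row lasts 1/12 s, in which the tool goes at most 41.7 mm and 7.16 degrees, less where a joint would pass 70% of its speed; a pose out of reach is approached as far as the arm can. A call with a gripper value outside its range is refused whole. The fingers move at their own pace and stop on an object; the grip force is fixed at half the most. Time passes only in rows, so rows that repeat a pose let the fingers close. It gives the time, the measured TCP pose, the force and the opening at its end, in the units of the state.
- get_obs(): the state, without advancing time (a new reading comes with each control period).
- camera(name): name is "scene" or "top"; returns (picture, depth): 420x560x3 uint8, red, green, blue; 420x560 float32, m along the optical axis (not along the pixel's ray), 0 where there is no reading.
- get_calibration(name): a dict with "fx", "fy", "cx", "cy" (pixels), "world_from_camera" (4x4, takes a point from camera to world coordinates). Camera axes: x right, y down, z forward; pixel columns grow to the right and rows downward; lengths in m; the calibration is good to about 2 mm. A picture is of the moment at which its call begins. get_calibration takes no time and is no camera call.
- hand_in(): hands the job in, once; it reports no verdict.
The state is a dict: "time_s": time; "q": joint angles; "dq": joint speeds; "joint_efforts": joint torques, N m; "eef_pos": TCP position; "eef_rot": TCP orientation; "wrist_force": force on the tool from outside, world axes, zero at the start; "torque": the same for the moment, N m; "opening": opening from 0.0 (shut) to 1.0 (fully open).
Only numpy, scipy, OpenCV 4.12 (cv2) and the standard library are available. Lean on these libraries where they do the work, as an engineer would, in place of code of your own. Each camera call takes 0.05 s, during which the arm holds its last target.

## Working session

There is one attempt and no reset: what is moved stays moved. The work goes in short steps, Python scripts to look and compute and a shell command to move; the robot and the scene stay as the last step left them, time stands still between calls to the robot, and variables do not carry over. Pictures are saved under pics/ and viewed, and the job is handed in when it is done.

```bash
ls; mkdir -p pics
python3 - <<'E'
from bench import *
import cv2,numpy as np
o=get_obs();print({k:np.round(v,3).tolist() for k,v in o.items()})
for n in ["top","scene"]:
    p,d=camera(n);np.savez(f"{n}0.npz",p=p,d=d)
    cv2.imwrite(f"pics/{n}0.png",cv2.resize(p[:,:,::-1],(800,600),interpolation=cv2.INTER_CUBIC))
    c=get_calibration(n);print(n,c)
E
```

```text
pics
{'time_s': 0.0, 'q': [1.08, 0.182, 1.608, -0.0, 1.354, -0.206], 'dq': [-0.0, -0.001, 0.002, 0.0, -0.001, 0.002], 'joint_efforts': [-0.0, -44.488, -35.133, -0.0, 0.009, -0.0], 'eef_pos': [0.161, 0.551, 0.244], 'eef_rot': [-0.0, 0.142, 0.99, -0.001], 'wrist_force': [0.494, -0.013, -0.685], 'torque': [-0.04, -0.014, -0.024], 'opening': 1.001}
top {'fx': 542.6514384351798, 'fy': 542.6514384351798, 'cx': 284.81777270451033, 'cy': 212.93109118380463, 'world_from_camera': array([[-2.17617895e-02, -9.78529919e-01,  2.04952731e-01,
         2.10645695e-01],
       [-9.99755480e-01,  2.21042570e-02, -6.18637411e-04,
        -8.91974510e-04],
       [-3.92497263e-03, -2.04916079e-01, -9.78771677e-01,
         1.32606889e+00],
       [ 0.00000000e+00,  0.00000000e+00,  0.00000000e+00,
         1.00000000e+00]])}
scene {'fx': 453.57363619827703, 'fy': 453.57363619827703, 'cx': 276.52433344548086, 'cy': 209.65465818171404, 'world_from_camera': array([[ 0.225304  ,  0.8356922 , -0.50085592,  1.05925866],
       [ 0.97427841, -0.19559313,  0.11191476, -0.13573753],
       [-0.00443768, -0.51318795, -0.85826478,  1.00424365],
       [ 0.        ,  0.        ,  0.        ,  1.        ]])}
```

View pics/top0.png

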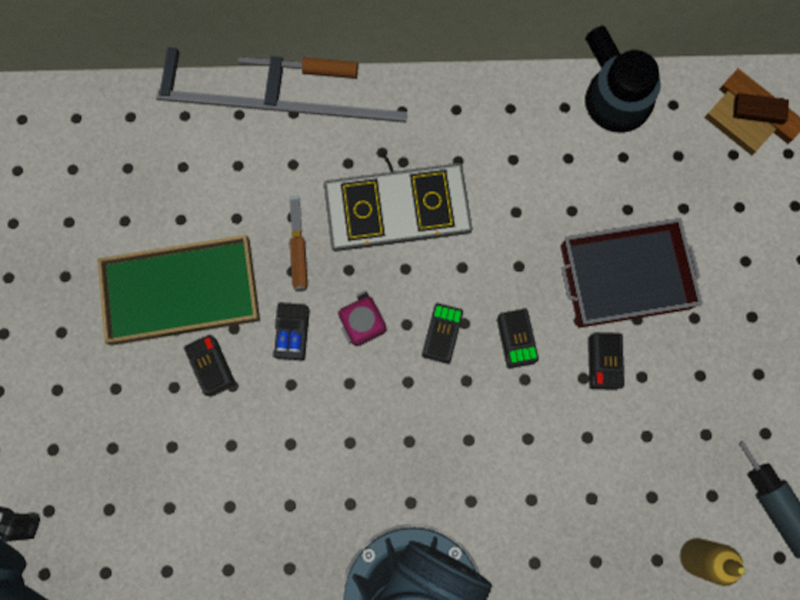

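View pics/scene0.png

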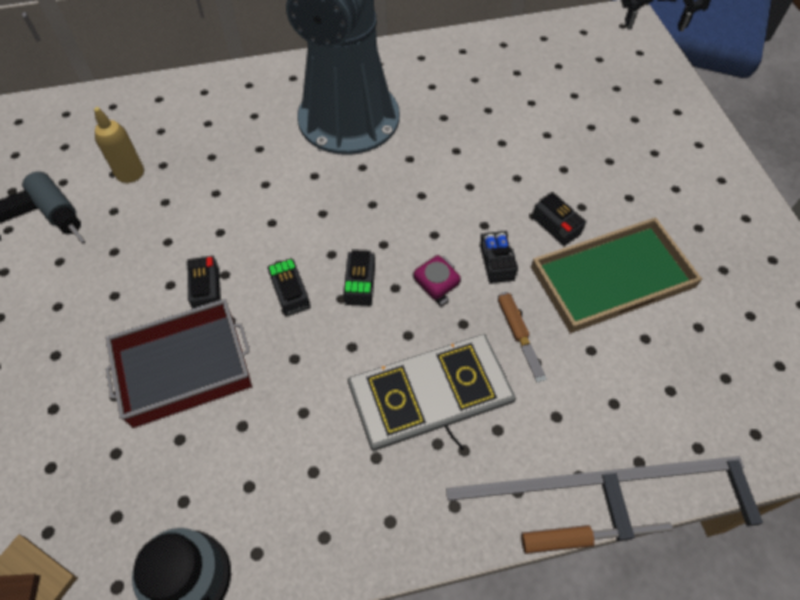

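```bash
cat > h.py <<'E'
import numpy as np,cv2
from bench import *
def world(n,d):
    c=get_calibration(n);v,u=np.mgrid[:420,:560]
    P=np.stack([(u-c['cx'])/c['fx']*d,(v-c['cy'])/c['fy']*d,d,np.ones_like(d)],-1)
    return (P@c['world_from_camera'].T)[...,:3]
def ray(n,uv,z):
    c=get_calibration(n);M=c['world_from_camera']
    uv=np.atleast_2d(uv).astype(float)
    r=np.c_[(uv[:,0]-c['cx'])/c['fx'],(uv[:,1]-c['cy'])/c['fy'],np.ones(len(uv))]@M[:3,:3].T
    return (M[:3,3]+r*((z-M[2,3])/r[:,2])[:,None])[:,:2]
E
python3 - <<'E'
from h import *
for n in ['top','scene']:
    f=np.load(n+'0.npz');p,d=f['p'],f['d'];W=world(n,d)
    bench=(d>0)&(abs(W[...,2])<.015)&(abs(W[...,1])<.5)&(W[...,0]>.2)&(W[...,0]<.8);print(n,'bench z',np.median(W[bench][:,2]),W[bench][:,2].std())
    m=((W[...,2]>.03)&(W[...,2]<.07)&(d>0)&(W[...,0]>.25)&(W[...,0]<.75)&(abs(W[...,1])<.5)).astype(np.uint8)
    k,l,s,c=cv2.connectedComponentsWithStats(m)
    for i in range(1,k):
        if s[i,4]<60: continue
        q=W[l==i]
        r=cv2.minAreaRect((q[:,:2]*1000).astype(np.float32))
        print(s[i],np.round(r[0],1),np.round(r[1],1),round(r[2],1),'zmed',np.round(np.percentile(q[:,2],[5,50,95])*1000,1))
    hsv=cv2.cvtColor(p,cv2.COLOR_RGB2HSV)
    for nm,lo,hi,z in [('green',(50,150,120),(70,255,255),.054),('red',(0,180,120),(8,255,255),.054),('blue',(105,120,80),(130,255,255),.04),('yellow',(22,100,80),(34,255,255),.02),('liner',(55,100,40),(80,255,140),.006)]:
        m=cv2.inRange(hsv,lo,hi);k,l,s,c=cv2.connectedComponentsWithStats(m)
        for i in range(1,k):
            if s[i,4]>15: print(nm,s[i],np.round(c[i],1),np.round(ray(n,c[i],z)*1000,1))
E
```

```text
top bench z 0.0013429228037926677 0.0033899446268467865
[ 393  152   98   75 1353] [ 529.6 -384.6] [156.4 232.5] 8.2 zmed [32.7 51.2 57.3]
[237 207  33  33 638] [457.4  76.6] [68.8 63.5] 26.7 zmed [30.8 35.  39.3]
[191 211  24  40 750] [441.8 197.8] [51.4 92.8] 85.4 zmed [34.2 44.1 55.5]
[295 212  29  41 793] [432.5 -59.7] [50.3 92. ] 74.6 zmed [41.  48.4 57.9]
[349 216  28  41 815] [ 420.8 -186.2] [92.4 51.1] 8.7 zmed [39.3 47.9 57.8]
[118 221  55  11 100] [456.3 337.9] [  7.2 132.7] 8.3 zmed [30.3 32.2 36.2]
[413 232  24  40 851] [ 379.5 -333.8] [51.8 93.1] 87.1 zmed [38.2 47.6 57.5]
[128 234  35  43 840] [386.3 334.7] [93.1 51.3] 23.9 zmed [39.5 47.9 57.8]
green [304 214  18  12 120] [312.7 219.2] [[460.2 -67.9]]
green [357 243  19  11 131] [365.7 247.8] [[ 388.6 -190.9]]
red [143 236   6   8  29] [145.6 239.9] [[419.2 329.9]]
red [418 261   4   8  29] [419.4 264.4] [[ 346.6 -314.8]]
blue [194 231  17  14 173] [201.9 237.5] [[424.2 198.7]]
yellow [289 120  28  40 182] [302.4 140.3] [[670.9 -50.3]]
yellow [240 127  28  40 187] [253.5 146.4] [[657.4  73.5]]
yellow [296 134  13  13  
[... 917 characters left out ...]
 [242 197  17   7 108] [249.8 200.2] [[463.2 -70.2]]
red [393 156   7   5  21] [396. 158.] [[422.6 327.9]]
red [145 180   4   6  21] [146.4 182.6] [[ 351.8 -315. ]]
blue [ 456    0   82   39 2001] [504.2  16.1] [[-59.6 892.9]]
blue [339 165  17   9 110] [347.1 169.2] [[418.4 197.4]]
yellow [307 242  39  44 284] [325.9 263.6] [[655.9  72.7]]
yellow [258 257  38  46 297] [276.7 280.3] [[670.4 -49.8]]
yellow [319 256  15  14 104] [326.  262.7] [[653.9  73.6]]
yellow [269 272  15  15 106] [276.2 279.4] [[668.  -50.4]]
liner [ 380  161  101   63 3486] [429.5 191.2] [[513.2 398. ]]
liner [188 186  19   7  31] [196.6 189.2] [[ 367.5 -196.7]]
liner [241 196  19  10  65] [250.3 200.4] [[433.9 -65.5]]
```

```bash
cat >> h.py <<'E'
from scipy.spatial.transform import Rotation as Ro
def go(*targets):
    "targets: (x mm,y mm,z mm, yangle deg of jaw axis)"
    o=get_obs();w,x,y,z=o['eef_rot'];R0=Ro.from_quat([x,y,z,w]).as_matrix();p=o['eef_pos']
    print('at',np.round(p*1000,1),'yang',round(np.degrees(np.arctan2(R0[1,1],R0[0,1])),1),'t',round(o['time_s'],2),'op',round(o['opening'],3))
    for X,Y,Z,A in targets:
        a=np.radians(A);yy=np.array([np.cos(a),np.sin(a),0]);zz=np.array([0,0,-1.]);xx=np.cross(yy,zz)
        Rt=np.c_[xx,yy,zz]
        s=R0.T@(np.array([X,Y,Z])-p*1000);v=Ro.from_matrix(R0.T@Rt).as_rotvec()
        print((X,Y,Z,A),'->',np.round(s,1),np.round(v,3),'rows',np.ceil(np.linalg.norm(s)/41.7),np.ceil(np.degrees(np.linalg.norm(v))/7.16))
E
python3 -c "
from h import *
go((439,197,130,85.2),(439,197,17,85.2))"
```

```text
at [161.3 551.4 244.5] yang 73.7 t 0.1 op 0.998
(439, 197, 130, 85.2) -> [-366.1 -261.9  114.8] [-0.002 -0.    -0.201] rows 12.0 2.0
(439, 197, 17, 85.2) -> [-366.1 -261.8  227.8] [-0.002 -0.    -0.201] rows 13.0 2.0
```

```bash
python3 -m jog '[[[-366,-262,115],[-0.002,0,-0.201],1],[[-366,-262,115],[-0.002,0,-0.201],1],[[-366,-262,115],[-0.002,0,-0.201],1],[[-366,-262,115],[-0.002,0,-0.201],1],[[-366,-262,115],[-0.002,0,-0.201],1],[[-366,-262,115],[-0.002,0,-0.201],1],[[-366,-262,115],[-0.002,0,-0.201],1],[[-366,-262,115],[-0.002,0,-0.201],1],[[-366,-262,115],[-0.002,0,-0.201],1],[[-366,-262,115],[-0.002,0,-0.201],1],[[-366,-262,115],[-0.002,0,-0.201],1],[[-366,-262,115],[-0.002,0,-0.201],1],[[-366,-262,115],[-0.002,0,-0.201],1],[[-366,-262,115],[-0.002,0,-0.201],1],[[-366,-262,115],[-0.002,0,-0.201],1]]'
python3 - <<'E'
from h import *
go((439,197,17,85.2))
for n in ['top','scene']:
    p,d=camera(n);cv2.imwrite(f'pics/{n}1.png',cv2.resize(p[:,:,::-1],(800,600),interpolation=cv2.INTER_CUBIC))
E
```

```text
time_s: 1.35
eef_pos: [0.4381, 0.1979, 0.1298]
eef_rot: [-0.001, 0.042, 0.999, 0.0]
wrist_force: [-0.0, -0.2, 0.1]
opening: 0.999
at [438.1 197.9 129.8] yang 85.2 t 1.35 op 0.999
(439, 197, 17, 85.2) -> [ -1.1  -0.9 112.8] [ 0.001 -0.001  0.001] rows 3.0 1.0
```

View pics/scene1.png

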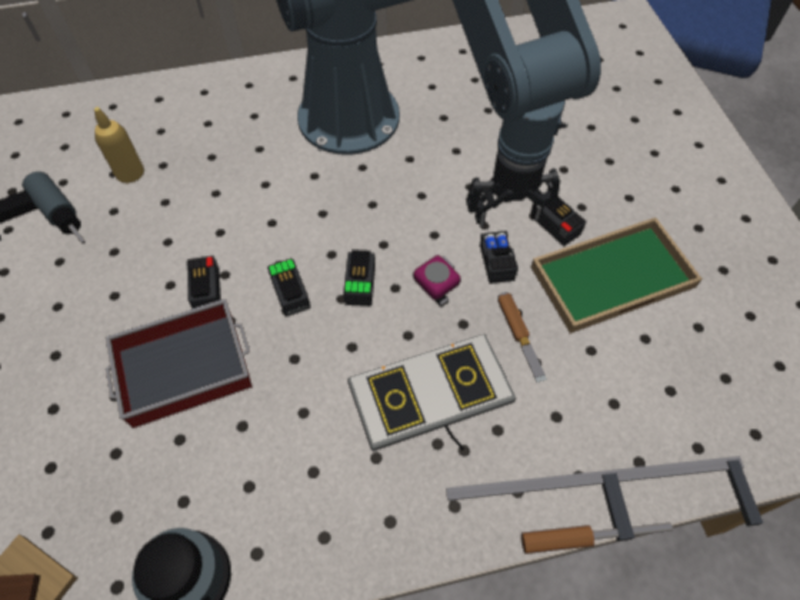

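The scene picture shows the gripper open above the cracked pack (pack at about (498,255), gripper at about (515,195)), with the bystanders untouched. I'll descend now.

```bash
python3 -m jog '[[[-1,-1,40],[0,0,0],1],[[-1,-1,75],[0,0,0],1],[[-1,-1,98],[0,0,0],1],[[-1,-1,113],[0,0,0],1],[[-1,-1,113],[0,0,0],1],[[-1,-1,113],[0,0,0],1]]'; python3 -m jog '[[[0,0,0],[0,0,0],0],[[0,0,0],[0,0,0],0],[[0,0,0],[0,0,0],0],[[0,0,0],[0,0,0],0],[[0,0,0],[0,0,0],0],[[0,0,0],[0,0,0],0],[[0,0,0],[0,0,0],0],[[0,0,0],[0,0,0],0]]'
```

```text
time_s: 1.95
eef_pos: [0.438, 0.1981, 0.0168]
eef_rot: [-0.001, 0.04, 0.999, 0.0]
wrist_force: [1.2, -0.1, 0.4]
opening: 0.999
time_s: 2.62
eef_pos: [0.4393, 0.1985, 0.0185]
eef_rot: [0.001, 0.04, 0.999, 0.001]
wrist_force: [-1.3, 0.9, 6.7]
opening: 0.579
```

```bash
python3 -m jog '[[[0,0,-15],[0,0,0],0],[[0,0,-40],[0,0,0],0],[[0,0,-75],[0,0,0],0],[[0,0,-110],[0,0,0],0],[[0,0,-130],[0,0,0],0],[[0,0,-130],[0,0,0],0]]'
python3 - <<'E'
from h import *
go((528,-385,160,98.3),(528,-385,75,98.3),(528,-385,26,98.3))
for n in ['top','scene']:
    p,d=camera(n);cv2.imwrite(f'pics/{n}2.png',cv2.resize(p[:,:,::-1],(800,600),interpolation=cv2.INTER_CUBIC))
E
```

```text
time_s: 3.12
eef_pos: [0.4424, 0.199, 0.1539]
eef_rot: [0.005, 0.04, 0.999, 0.002]
wrist_force: [1.4, 0.2, -2.8]
opening: 0.576
at [442.4 199.  153.9] yang 85.4 t 3.12 op 0.576
(528, -385, 160, 98.3) -> [-131.7 -575.4   -6.9] [ 0.003  0.011 -0.224] rows 15.0 2.0
(528, -385, 75, 98.3) -> [-130.8 -575.7   78.1] [ 0.003  0.011 -0.224] rows 15.0 2.0
(528, -385, 26, 98.3) -> [-130.3 -575.9  127.1] [ 0.003  0.011 -0.224] rows 15.0 2.0
```

View pics/scene2.png

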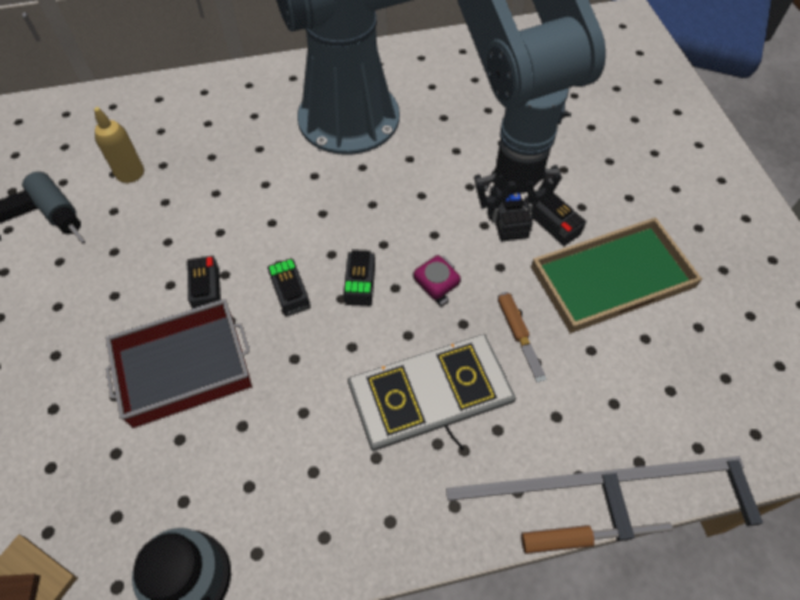

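The pack is held level with its blue cells visible at (515,200), clear of everything. Next it goes to the tub, staying at x < 0.53 and so off the charger.

```bash
python3 -m jog '[[[-5,-20,-7],[0,0,-0.03],0],[[-12,-55,-7],[0,0,-0.06],0],[[-20,-95,-7],[0,0,-0.1],0],[[-30,-135,-7],[0,0.005,-0.15],0],[[-40,-175,-7],[0,0.01,-0.2],0],[[-50,-215,-7],[0,0.01,-0.224],0],[[-58,-255,-7],[0,0.01,-0.224],0],[[-67,-295,-7],[0,0.01,-0.224],0],[[-77,-335,-7],[0,0.01,-0.224],0],[[-86,-375,-7],[0,0.01,-0.224],0],[[-95,-415,-7],[0,0.01,-0.224],0],[[-104,-455,-7],[0,0.01,-0.224],0],[[-113,-495,-7],[0,0.01,-0.224],0],[[-121,-530,-7],[0,0.01,-0.224],0],[[-127,-555,-7],[0,0.01,-0.224],0],[[-131,-570,-7],[0,0.01,-0.224],0],[[-132,-575,-7],[0,0.01,-0.224],0],[[-132,-575,-7],[0,0.01,-0.224],0],[[-132,-575,-7],[0,0.01,-0.224],0]]'
python3 - <<'E'
from h import *
go((528,-385,27,98.3))
for n in ['top','scene']:
    p,d=camera(n);cv2.imwrite(f'pics/{n}3.png',cv2.resize(p[:,:,::-1],(800,600),interpolation=cv2.INTER_CUBIC))
E
```

```text
time_s: 4.8
eef_pos: [0.5241, -0.3837, 0.1528]
eef_rot: [-0.005, -0.072, 0.997, 0.003]
wrist_force: [0.2, 0.3, -3.8]
opening: 0.575
at [ 524.1 -383.7  152.8] yang 98.3 t 4.8 op 0.575
(528, -385, 27, 98.3) -> [ -4.8  -2.6 125.8] [ 0.006 -0.009 -0.001] rows 4.0 1.0
```

View pics/scene3.png

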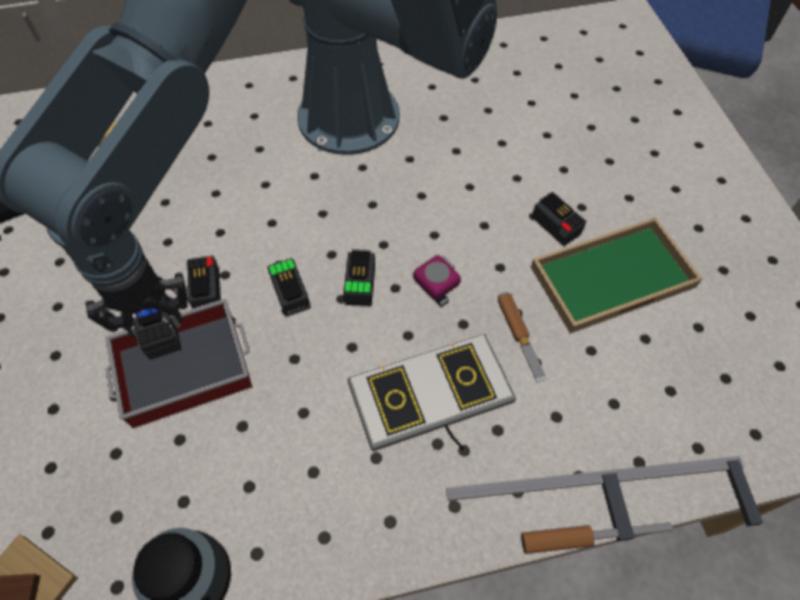

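View pics/top3.png

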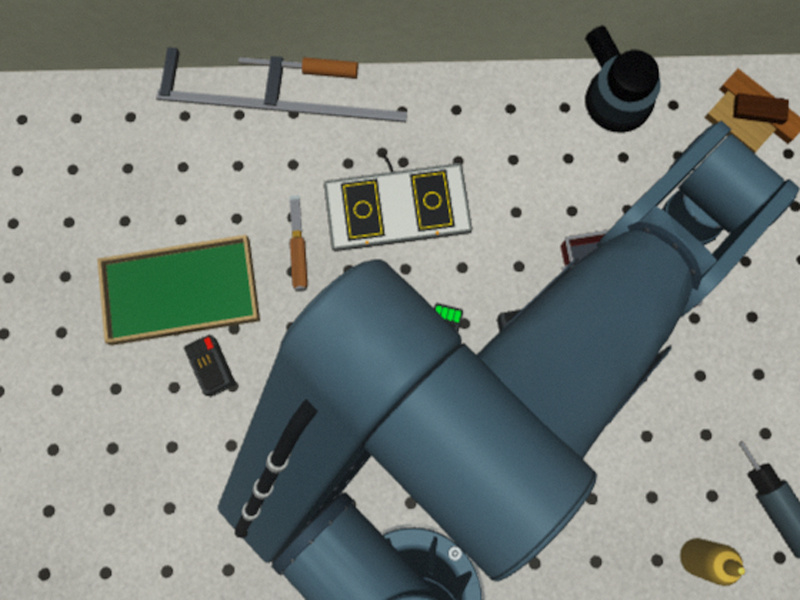

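The cracked pack is over the tub, blue cells at (147,315) in the scene view and jaws clear of the rim. I'll lower it.

```bash
python3 -m jog '[[[-2,-1,20],[0.003,-0.005,0],0],[[-5,-2,45],[0.006,-0.009,0],0],[[-5,-2,75],[0.006,-0.009,0],0],[[-5,-2,100],[0.006,-0.009,0],0],[[-5,-2,116],[0.006,-0.009,0],0],[[-5,-2,124],[0.006,-0.009,0],0],[[-5,-2,127],[0.006,-0.009,0],0],[[-5,-2,127],[0.006,-0.009,0],0]]'
```

```text
time_s: 5.57
eef_pos: [0.529, -0.3835, 0.027]
eef_rot: [0.0, -0.073, 0.997, -0.001]
wrist_force: [-0.7, -0.2, -3.2]
opening: 0.579
```

```bash
python3 -m jog '[[[0,0,2],[0,0,0],0],[[0,0,4],[0,0,0],0],[[0,0,4],[0,0,0],0]]'; python3 -m jog '[[[0,0,0],[0,0,0],1],[[0,0,0],[0,0,0],1],[[0,0,0],[0,0,0],1],[[0,0,0],[0,0,0],1],[[0,0,0],[0,0,0],1],[[0,0,-15],[0,0,0],1],[[0,0,-50],[0,0,0],1],[[0,0,-90],[0,0,0],1],[[0,0,-130],[0,0,0],1],[[0,0,-130],[0,0,0],1]]'
python3 - <<'E'
from h import *
go((379,-334,130,87.1),(379,-334,20,87.1),(385,332,130,115.4))
for n in ['scene']:
    p,d=camera(n);cv2.imwrite(f'pics/{n}4.png',cv2.resize(p[:,:,::-1],(800,600),interpolation=cv2.INTER_CUBIC))
E
```

```text
time_s: 5.82
eef_pos: [0.5296, -0.3839, 0.024]
eef_rot: [0.001, -0.073, 0.997, -0.001]
wrist_force: [-0.1, -0.3, -4.0]
opening: 0.574
time_s: 6.65
eef_pos: [0.5333, -0.3875, 0.1655]
eef_rot: [0.006, -0.073, 0.997, -0.007]
wrist_force: [0.5, -1.7, 1.7]
opening: 0.994
at [ 533.3 -387.5  165.5] yang 98.4 t 6.65 op 0.994
(379, -334, 130, 87.1) -> [145.2  76.1  32.7] [-0.015  0.013  0.197] rows 5.0 2.0
(379, -334, 20, 87.1) -> [146.4  77.8 142.7] [-0.015  0.013  0.197] rows 6.0 2.0
(385, 332, 130, 115.4) -> [ 41.8 734.   23.4] [-0.017  0.009 -0.297] rows 18.0 3.0
```

View pics/scene4.png

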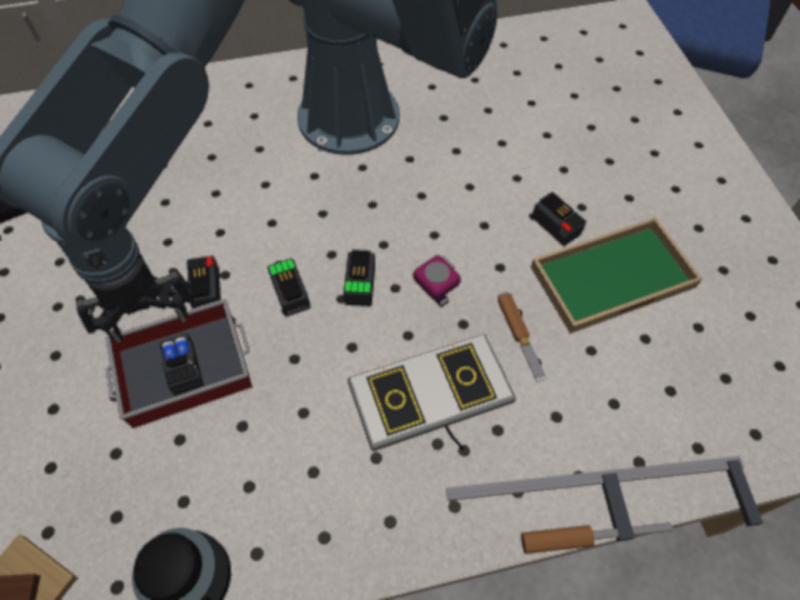

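The cracked pack lies flat in the tub, rails up, blue cells at (175,350). Next is the run-down pack at (203,280).

```bash
python3 -m jog '[[[37,19,8],[0,0,0.06],1],[[75,40,17],[-0.01,0.005,0.12],1],[[112,58,25],[-0.015,0.013,0.197],1],[[140,73,33],[-0.015,0.013,0.197],1],[[145,76,33],[-0.015,0.013,0.197],1],[[145,76,33],[-0.015,0.013,0.197],1],[[145,76,33],[-0.015,0.013,0.197],1]]'; python3 -c "
from h import *
go((379,-334,20,87.1))"
```

```text
time_s: 7.28
eef_pos: [0.3784, -0.3334, 0.1271]
eef_rot: [-0.001, 0.025, 1.0, 0.001]
wrist_force: [0.3, 0.1, -0.3]
opening: 1.003
at [ 378.4 -333.4  127.1] yang 87.1 t 7.28 op 1.003
(379, -334, 20, 87.1) -> [ -0.9  -0.8 107.1] [ 0.002 -0.002 -0.   ] rows 3.0 1.0
```

```bash
python3 -m jog '[[[-1,-1,35],[0,0,0],1],[[-1,-1,70],[0,0,0],1],[[-1,-1,95],[0,0,0],1],[[-1,-1,107],[0,0,0],1],[[-1,-1,107],[0,0,0],1],[[-1,-1,107],[0,0,0],1],[[-1,-1,107],[0,0,0],0],[[-1,-1,107],[0,0,0],0],[[-1,-1,107],[0,0,0],0],[[-1,-1,107],[0,0,0],0],[[-1,-1,107],[0,0,0],0],[[-1,-1,107],[0,0,0],0],[[-1,-1,107],[0,0,0],0],[[-1,-1,107],[0,0,0],0]]'; python3 -m jog '[[[0,0,-15],[0,0,0],0],[[0,0,-40],[0,0,0],0],[[0,0,-75],[0,0,0],0],[[0,0,-110],[0,0,0],0],[[0,0,-140],[0,0,0],0],[[0,0,-140],[0,0,0],0],[[0,0,-140],[0,0,0],0]]';python3 - <<'E'
from h import *
go((670,-50,140,96.6),(670,-50,45,96.6))
for n in ['scene']:
    p,d=camera(n);cv2.imwrite(f'pics/{n}5.png',cv2.resize(p[:,:,::-1],(800,600),interpolation=cv2.INTER_CUBIC))
E
```

```text
time_s: 8.45
eef_pos: [0.3801, -0.3354, 0.0219]
eef_rot: [-0.0, 0.025, 1.0, -0.0]
wrist_force: [0.4, 0.3, 5.3]
opening: 0.577
time_s: 9.03
eef_pos: [0.3808, -0.3363, 0.1639]
eef_rot: [0.001, 0.025, 1.0, -0.002]
wrist_force: [0.4, 0.2, -4.3]
opening: 0.58
at [ 380.8 -336.3  163.9] yang 87.1 t 9.03 op 0.58
(670, -50, 140, 96.6) -> [-274.2  300.8   23.4] [-0.004  0.002 -0.166] rows 10.0 2.0
(670, -50, 45, 96.6) -> [-273.9  301.2  118.4] [-0.004  0.002 -0.166] rows 11.0 2.0
```

View pics/scene5.png

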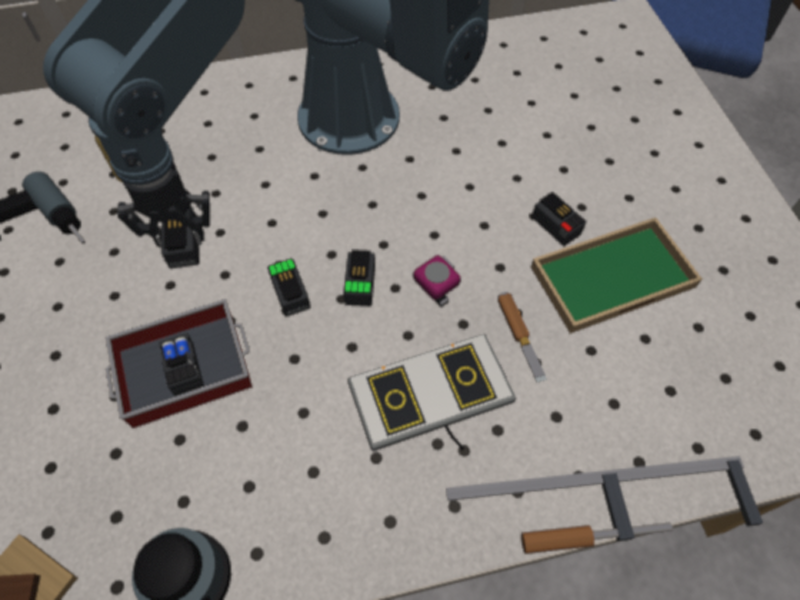

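The run-down pack is held level at (178,240), and the cracked pack in the tub is undisturbed. Next is the charger's −y spot.

```bash
python3 -m jog '[[[-15,17,0],[0,0,-0.02],0],[[-40,44,0],[0,0,-0.05],0],[[-68,74,2],[0,0,-0.08],0],[[-96,105,4],[0,0,-0.12],0],[[-123,135,7],[0,0,-0.166],0],[[-150,164,10],[-0.004,0.002,-0.166],0],[[-177,194,12],[-0.004,0.002,-0.166],0],[[-204,223,15],[-0.004,0.002,-0.166],0],[[-230,252,18],[-0.004,0.002,-0.166],0],[[-252,276,21],[-0.004,0.002,-0.166],0],[[-266,292,23],[-0.004,0.002,-0.166],0],[[-274,301,23],[-0.004,0.002,-0.166],0],[[-275,301,23],[-0.004,0.002,-0.166],0],[[-275,301,23],[-0.004,0.002,-0.166],0]]';python3 - <<'E'
from h import *
go((671.5,-50,43,96.6))
for n in ['scene']:
    p,d=camera(n);cv2.imwrite(f'pics/{n}6.png',cv2.resize(p[:,:,::-1],(800,600),interpolation=cv2.INTER_CUBIC))
E
```

```text
time_s: 10.25
eef_pos: [0.6686, -0.0483, 0.1364]
eef_rot: [-0.003, -0.058, 0.998, 0.002]
wrist_force: [0.2, -0.7, -4.2]
opening: 0.575
at [668.6 -48.3 136.4] yang 96.6 t 10.25 op 0.575
(671.5, -50, 43, 96.6) -> [-3.1 -2.4 93.4] [ 0.004 -0.005  0.001] rows 3.0 1.0
```

View pics/scene6.png

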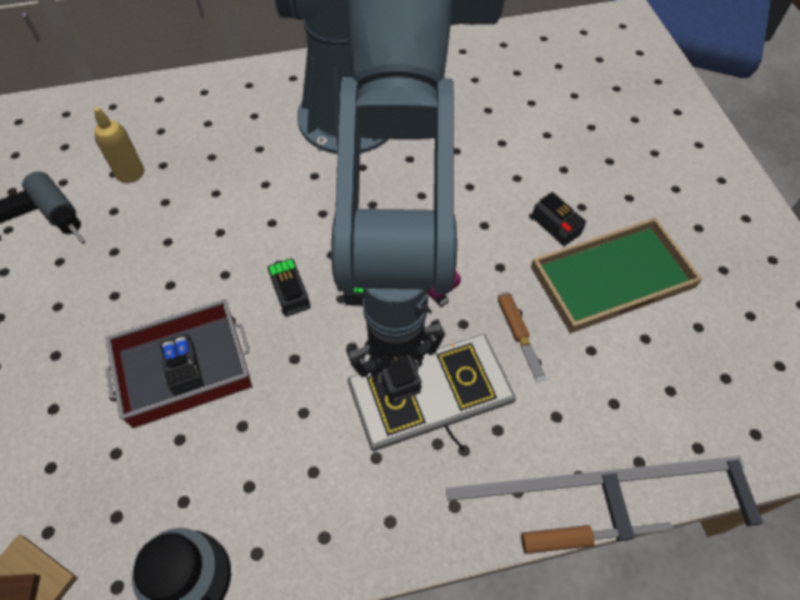

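The pack hangs above the −y spot at about (398,378). I'll lower it and check the fit before letting go.

```bash
python3 -m jog '[[[-1,-1,20],[0.004,-0.005,0],0],[[-3,-2,45],[0.004,-0.005,0],0],[[-3,-2,68],[0.004,-0.005,0],0],[[-3,-2,82],[0.004,-0.005,0],0],[[-3,-2,89],[0.004,-0.005,0],0],[[-3,-2,91],[0.004,-0.005,0],0],[[-3,-2,91],[0.004,-0.005,0],0],[[-3,-2,91],[0.004,-0.005,0],0]]';python3 - <<'E'
from h import *
go((671.5,-50,42,96.6))
for n in ['scene']:
    p,d=camera(n);cv2.imwrite(f'pics/{n}7.png',cv2.resize(p[230:340,200:370,::-1],None,fx=4,fy=4,interpolation=cv2.INTER_CUBIC))
E
```

```text
time_s: 10.97
eef_pos: [0.6722, -0.051, 0.0475]
eef_rot: [0.001, -0.057, 0.998, -0.001]
wrist_force: [0.2, -1.0, -3.2]
opening: 0.576
at [672.2 -51.   47.5] yang 96.6 t 10.97 op 0.576
(671.5, -50, 42, 96.6) -> [0.6 1.1 5.5] [-0.001  0.003 -0.001] rows 1.0 1.0
```

View pics/scene7.png

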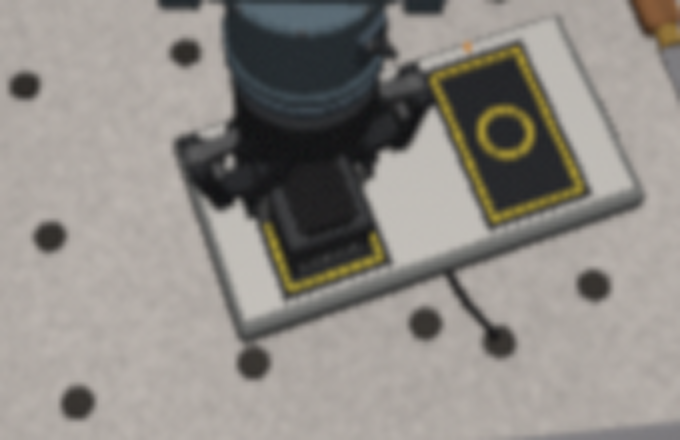

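The pack is just above the spot: the yellow end line shows at (335,280) and the margins on either side look similar. Setting it down.

```bash
python3 -m jog '[[[0.5,1,3],[0,0.002,0],0],[[0.5,1,5],[0,0.002,0],0],[[0.5,1,5],[0,0.002,0],0],[[0.5,1,5],[0,0.002,0],0]]';python3 -m jog '[[[0,0,0],[0,0,0],1],[[0,0,0],[0,0,0],1],[[0,0,0],[0,0,0],1],[[0,0,0],[0,0,0],1],[[0,0,0],[0,0,0],1],[[0,0,-15],[0,0,0],1],[[0,0,-50],[0,0,0],1],[[0,0,-90],[0,0,0],1],[[0,0,-120],[0,0,0],1],[[0,0,-120],[0,0,0],1]]'; python3 -c "
from h import *
go((384.5,332,140,115.4),(384.5,332,20,115.4))"
```

```text
time_s: 11.35
eef_pos: [0.6719, -0.0498, 0.0429]
eef_rot: [0.001, -0.057, 0.998, -0.001]
wrist_force: [-0.6, 1.0, -3.7]
opening: 0.581
time_s: 12.18
eef_pos: [0.6764, -0.0507, 0.1733]
eef_rot: [0.007, -0.058, 0.998, -0.003]
wrist_force: [1.5, -0.7, 0.9]
opening: 1.003
at [676.4 -50.7 173.3] yang 96.6 t 12.18 op 1.003
(384.5, 332, 140, 115.4) -> [246.4 413.9  27. ] [-0.009  0.013 -0.328] rows 12.0 3.0
(384.5, 332, 20, 115.4) -> [248.2 414.7 146.9] [-0.009  0.013 -0.328] rows 13.0 3.0
```

```bash
python3 -m jog '[[[10,17,0],[0,0,-0.05],1],[[30,50,5],[0,0,-0.12],1],[[51,85,8],[0,0,-0.2],1],[[72,120,10],[0,0.01,-0.28],1],[[93,156,12],[-0.009,0.013,-0.328],1],[[114,192,15],[-0.009,0.013,-0.328],1],[[135,227,17],[-0.009,0.013,-0.328],1],[[156,262,20],[-0.009,0.013,-0.328],1],[[178,298,23],[-0.009,0.013,-0.328],1],[[200,335,25],[-0.009,0.013,-0.328],1],[[220,370,27],[-0.009,0.013,-0.328],1],[[238,400,27],[-0.009,0.013,-0.328],1],[[246,413,27],[-0.009,0.013,-0.328],1],[[246,414,27],[-0.009,0.013,-0.328],1],[[246,414,27],[-0.009,0.013,-0.328],1],[[246,414,27],[-0.009,0.013,-0.328],1]]'
python3 - <<'E'
from h import *
go((384.5,332,20,115.4))
for n in ['top','scene']:
    p,d=camera(n);np.savez(n+'8.npz',p=p,d=d);cv2.imwrite(f'pics/{n}8.png',cv2.resize(p[:,:,::-1],(800,600),interpolation=cv2.INTER_CUBIC))
    W=world(n,d)
    for nm,x0,x1,y0,y1,z0,z1 in [('pack',.6,.74,-.11,.02,.05,.085),('packtop',.6,.74,-.11,.02,.068,.085)]:
        q=W[(W[...,0]>x0)&(W[...,0]<x1)&(W[...,1]>y0)&(W[...,1]<y1)&(W[...,2]>z0)&(W[...,2]<z1)&(d>0)]
        r=cv2.minAreaRect((q[:,:2]*1000).astype(np.float32));print(n,nm,len(q),np.round(r[0],1),np.round(r[1],1),round(r[2],1),np.percentile(q[:,2],[5,95]).round(4))
E
```

```text
time_s: 13.52
eef_pos: [0.3857, 0.3318, 0.1406]
eef_rot: [0.001, -0.22, 0.976, 0.0]
wrist_force: [0.4, -0.8, -0.2]
opening: 0.998
at [385.7 331.8 140.6] yang 115.4 t 13.52 op 0.998
(384.5, 332, 20, 115.4) -> [  1.3   0.7 120.6] [-0.     0.002 -0.   ] rows 3.0 1.0
top pack 764 [669.5 -49. ] [92.  50.8] 7.5 [0.0594 0.0778]
top packtop 388 [669.2 -48.1] [88.2 48.5] 5.9 [0.0685 0.0787]
scene pack 902 [667.1 -50.9] [92.5 51.1] 6.5 [0.0583 0.0765]
scene packtop 406 [669.4 -51. ] [81.2 41.7] 6.0 [0.07   0.0773]
```

View pics/scene8.png

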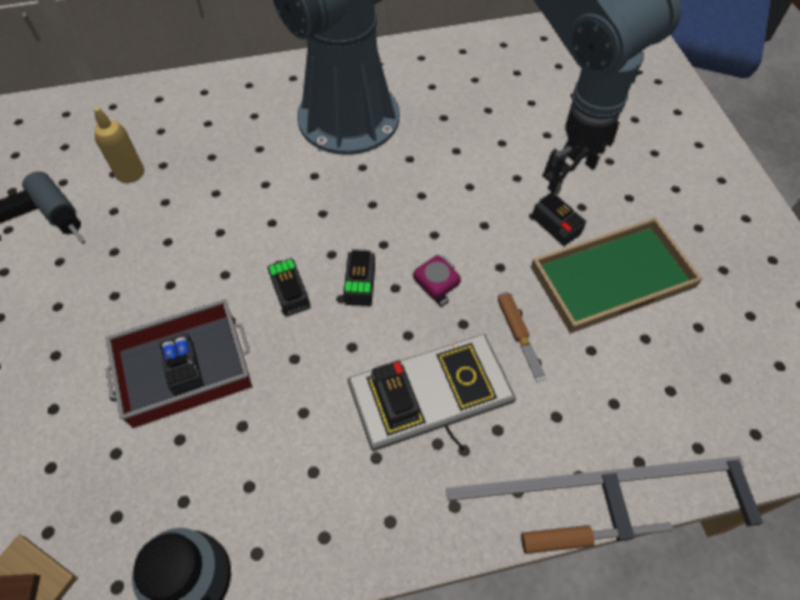

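View pics/top8.png

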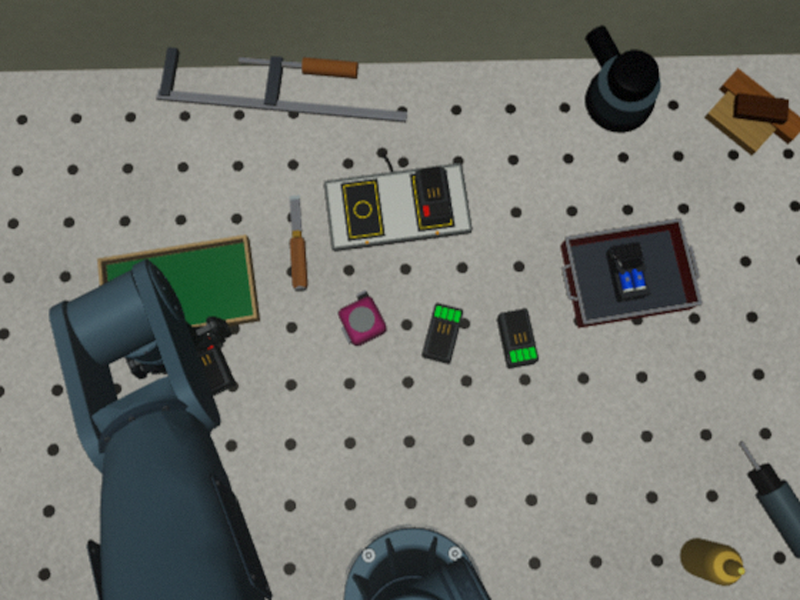

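Pack one is centred within about 2 mm and 1° of its outline in both views (scene (395,395)), and the cracked pack is flat in the tub (top (630,270)). Picking the second run-down pack.

```bash
python3 -m jog '[[[1,1,35],[0,0,0],1],[[1,1,70],[0,0,0],1],[[1,1,100],[0,0,0],1],[[1,1,115],[0,0,0],1],[[1,1,120],[0,0,0],1],[[1,1,120],[0,0,0],1],[[1,1,120],[0,0,0],0],[[1,1,120],[0,0,0],0],[[1,1,120],[0,0,0],0],[[1,1,120],[0,0,0],0],[[1,1,120],[0,0,0],0],[[1,1,120],[0,0,0],0],[[1,1,120],[0,0,0],0],[[1,1,120],[0,0,0],0]]'; python3 -m jog '[[[0,0,-15],[0,0,0],0],[[0,0,-40],[0,0,0],0],[[0,0,-75],[0,0,0],0],[[0,0,-110],[0,0,0],0],[[0,0,-140],[0,0,0],0],[[0,0,-140],[0,0,0],0],[[0,0,-140],[0,0,0],0]]';python3 - <<'E'
from h import *
go((657,74,150,96.6))
for n in ['scene']:
    p,d=camera(n);cv2.imwrite(f'pics/{n}9.png',cv2.resize(p[:,:,::-1],(800,600),interpolation=cv2.INTER_CUBIC))
E
```

```text
time_s: 14.78
eef_pos: [0.3863, 0.3327, 0.0222]
eef_rot: [0.002, -0.219, 0.976, 0.001]
wrist_force: [-0.2, 0.8, 5.0]
opening: 0.577
time_s: 15.37
eef_pos: [0.3867, 0.3331, 0.1644]
eef_rot: [0.005, -0.219, 0.976, 0.001]
wrist_force: [-1.2, -0.6, -4.8]
opening: 0.581
at [386.7 333.1 164.4] yang 115.3 t 15.37 op 0.581
(657, 74, 150, 96.6) -> [-133.5 -349.8   15.7] [0.002 0.01  0.327] rows 9.0 3.0
```

View pics/scene9.png

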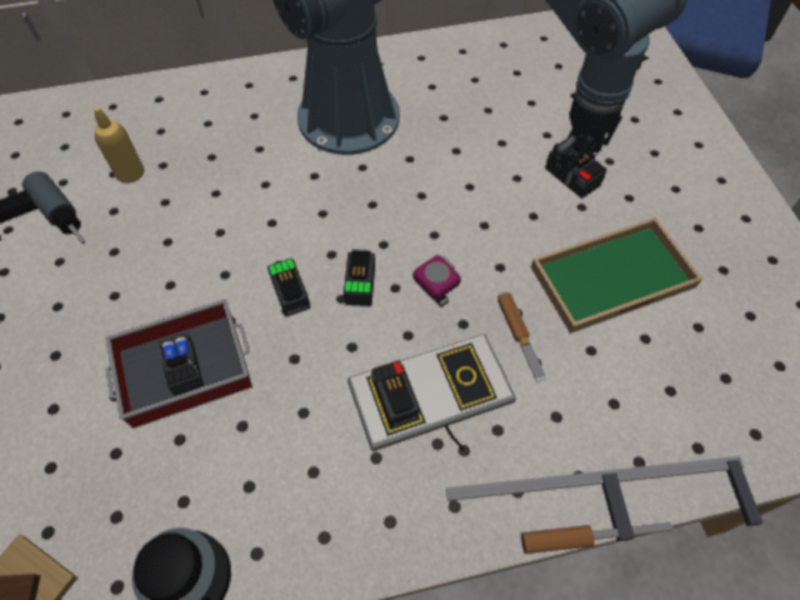

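The second run-down pack is held, level at (578,168). Moving it to the free spot.

```bash
python3 -m jog '[[[-6,-17,0],[0,0,0.03],0],[[-17,-45,0],[0,0,0.1],0],[[-30,-80,0],[0,0,0.17],0],[[-44,-115,2],[0,0.005,0.24],0],[[-57,-150,4],[0.002,0.01,0.3],0],[[-71,-186,6],[0.002,0.01,0.327],0],[[-84,-221,9],[0.002,0.01,0.327],0],[[-98,-256,11],[0.002,0.01,0.327],0],[[-111,-291,13],[0.002,0.01,0.327],0],[[-122,-320,15],[0.002,0.01,0.327],0],[[-130,-340,15],[0.002,0.01,0.327],0],[[-134,-350,15],[0.002,0.01,0.327],0],[[-134,-350,15],[0.002,0.01,0.327],0],[[-134,-350,15],[0.002,0.01,0.327],0]]';python3 - <<'E'
from h import *
go((657.5,73.7,46,96.6))
E
```

```text
time_s: 16.58
eef_pos: [0.6547, 0.0735, 0.1459]
eef_rot: [-0.004, -0.057, 0.998, -0.001]
wrist_force: [-1.2, 0.3, -4.1]
opening: 0.576
at [654.7  73.5 145.9] yang 96.5 t 16.58 op 0.576
(657.5, 73.7, 46, 96.6) -> [-3.7 -0.1 99.8] [-0.001 -0.008 -0.001] rows 3.0 1.0
```

```bash
python3 -m jog '[[[-1,0,20],[0,-0.008,0],0],[[-3.5,0,45],[0,-0.008,0],0],[[-3.5,0,72],[0,-0.008,0],0],[[-3.5,0,88],[0,-0.008,0],0],[[-3.5,0,96],[0,-0.008,0],0],[[-3.5,0,100],[0,-0.008,0],0],[[-3.5,0,100],[0,-0.008,0],0],[[-3.5,0,100],[0,-0.008,0],0]]';python3 - <<'E'
from h import *
go((657.5,73.7,42,96.6))
for n in ['scene']:
    p,d=camera(n);cv2.imwrite(f'pics/{n}10.png',cv2.resize(p[230:340,200:370,::-1],None,fx=4,fy=4,interpolation=cv2.INTER_CUBIC))
E
```

```text
time_s: 17.25
eef_pos: [0.6578, 0.0744, 0.047]
eef_rot: [0.001, -0.057, 0.998, -0.0]
wrist_force: [0.3, 0.7, -4.0]
opening: 0.574
at [657.8  74.4  47. ] yang 96.6 t 17.25 op 0.574
(657.5, 73.7, 42, 96.6) -> [ 0.4 -0.6  5. ] [-0.001  0.001 -0.   ] rows 1.0 1.0
```

View pics/scene10.png

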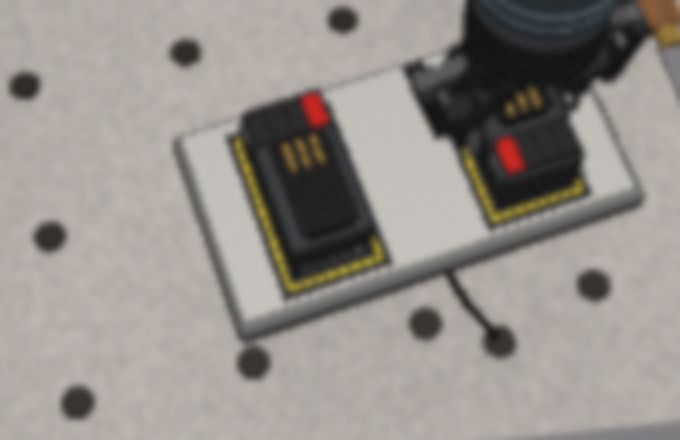

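The second pack is just above the right-hand spot, outline visible on its near edges. Setting it down.

```bash
python3 -m jog '[[[0.5,-0.5,3],[0,0,0],0],[[0.5,-0.5,5],[0,0,0],0],[[0.5,-0.5,5],[0,0,0],0],[[0.5,-0.5,5],[0,0,0],0]]';python3 -m jog '[[[0,0,0],[0,0,0],1],[[0,0,0],[0,0,0],1],[[0,0,0],[0,0,0],1],[[0,0,0],[0,0,0],1],[[0,0,0],[0,0,0],1],[[0,0,-15],[0,0,0],1],[[0,0,-50],[0,0,0],1],[[0,0,-90],[0,0,0],1],[[0,0,-120],[0,0,0],1],[[0,0,-120],[0,0,0],1]]'; python3 -c "
from h import *
go((431,-60.5,160,74.4),(431,-60.5,20,74.4))"
```

```text
time_s: 17.63
eef_pos: [0.6579, 0.0735, 0.0427]
eef_rot: [0.001, -0.057, 0.998, -0.0]
wrist_force: [0.8, -0.2, -3.9]
opening: 0.575
time_s: 18.47
eef_pos: [0.6624, 0.0734, 0.1729]
eef_rot: [0.008, -0.057, 0.998, -0.001]
wrist_force: [1.9, -0.3, 0.6]
opening: 1.001
at [662.4  73.4 172.9] yang 96.6 t 18.47 op 1.001
(431, -60.5, 160, 74.4) -> [ 245.4 -106.5    9.1] [-0.     0.017  0.387] rows 7.0 4.0
(431, -60.5, 20, 74.4) -> [ 247.8 -106.   149.1] [-0.     0.017  0.387] rows 8.0 4.0
```

```bash
python3 -m jog '[[[15,-6,0],[0,0,0.05],1],[[50,-21,0],[0,0,0.12],1],[[87,-38,3],[0,0,0.2],1],[[124,-54,5],[0,0.01,0.28],1],[[160,-70,7],[0,0.017,0.387],1],[[195,-85,9],[0,0.017,0.387],1],[[225,-98,9],[0,0.017,0.387],1],[[240,-104,9],[0,0.017,0.387],1],[[245,-106,9],[0,0.017,0.387],1],[[245,-106,9],[0,0.017,0.387],1],[[245,-106,9],[0,0.017,0.387],1]]'
python3 - <<'E'
from h import *
go((431,-60.5,20,74.4))
for n in ['top','scene']:
    p,d=camera(n);np.savez(n+'11.npz',p=p,d=d)
    sl=(slice(100,190),slice(210,340)) if n=='top' else (slice(230,340),slice(200,370))
    cv2.imwrite(f'pics/{n}11.png',cv2.resize(p[sl][:,:,::-1],None,fx=4.5,fy=4.5,interpolation=cv2.INTER_CUBIC))
    W=world(n,d)
    for nm,y0,y1 in [('-',-.11,.01),('+',.02,.15)]:
        q=W[(W[...,0]>.58)&(W[...,0]<.76)&(W[...,1]>y0)&(W[...,1]<y1)&(W[...,2]>.05)&(W[...,2]<.085)&(d>0)]
        r=cv2.minAreaRect((q[:,:2]*1000).astype(np.float32));print(n,nm,len(q),np.round(r[0],1),np.round(r[1],1),round(r[2],1),np.percentile(q[:,2],[5,95]).round(4))
E
```

```text
time_s: 19.38
eef_pos: [0.4324, -0.0601, 0.1611]
eef_rot: [0.001, 0.136, 0.991, -0.0]
wrist_force: [0.3, 0.1, 0.7]
opening: 1.002
at [432.4 -60.1 161.1] yang 74.4 t 19.38 op 1.002
(431, -60.5, 20, 74.4) -> [  1.6  -0.7 141.1] [-0.     0.003 -0.001] rows 4.0 1.0
top - 696 [669.6 -49.2] [92.8 50.6] 7.0 [0.06   0.0783]
top + 754 [658.7  74.1] [92.8 50.6] 6.5 [0.0601 0.0779]
scene - 902 [667.2 -50.5] [92.4 50.5] 6.7 [0.0583 0.0763]
scene + 891 [656.2  73.5] [91.3 51.8] 6.3 [0.0566 0.0765]
```

View pics/scene11.png

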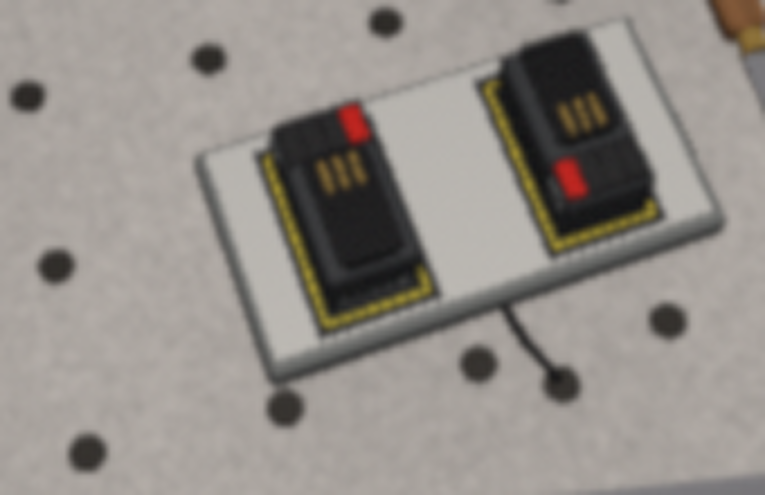

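View pics/top11.png

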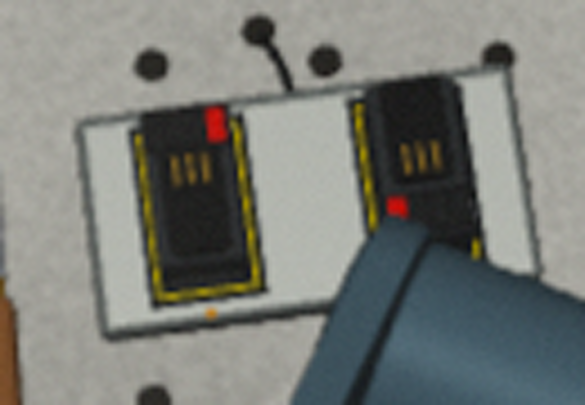

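Both run-down packs lie inside their outlines, within about 2 mm and 1° in both views. Now I'll grasp the first charged pack.

```bash
python3 -m jog '[[[1.5,-0.5,35],[0,0,0],1],[[1.5,-0.5,72],[0,0,0],1],[[1.5,-0.5,108],[0,0,0],1],[[1.5,-0.5,130],[0,0,0],1],[[1.5,-0.5,140],[0,0,0],1],[[1.5,-0.5,140],[0,0,0],1],[[1.5,-0.5,140],[0,0,0],1],[[1.5,-0.5,140],[0,0,0],0],[[1.5,-0.5,140],[0,0,0],0],[[1.5,-0.5,140],[0,0,0],0],[[1.5,-0.5,140],[0,0,0],0],[[1.5,-0.5,140],[0,0,0],0],[[1.5,-0.5,140],[0,0,0],0],[[1.5,-0.5,140],[0,0,0],0],[[1.5,-0.5,140],[0,0,0],0]]'; python3 -m jog '[[[0,0,-15],[0,0,0],0],[[0,0,-40],[0,0,0],0],[[0,0,-75],[0,0,0],0],[[0,0,-110],[0,0,0],0],[[0,0,-150],[0,0,0],0],[[0,0,-150],[0,0,0],0],[[0,0,-150],[0,0,0],0]]';python3 - <<'E'
from h import *
c=np.array([518,398.5]);e=np.array([-np.sin(np.radians(8.2)),np.cos(np.radians(8.2))])
a,b=c+55*e,c-55*e;print(a,b)
go((*a.round(1),165,98.2),(*b.round(1),165,98.2))
for n in ['scene']:
    p,d=camera(n);cv2.imwrite(f'pics/{n}12.png',cv2.resize(p[:,:,::-1],(800,600),interpolation=cv2.INTER_CUBIC))
E
```

```text
time_s: 20.73
eef_pos: [0.4326, -0.0605, 0.0223]
eef_rot: [0.002, 0.135, 0.991, -0.001]
wrist_force: [-0.1, 0.8, 5.7]
opening: 0.577
time_s: 21.32
eef_pos: [0.4336, -0.0609, 0.1753]
eef_rot: [0.006, 0.135, 0.991, -0.002]
wrist_force: [-0.1, -0.8, -4.0]
opening: 0.577
[510.15540865 452.9376927 ] [525.84459135 344.0623073 ]
at [433.6 -60.9 175.3] yang 74.4 t 21.32 op 0.577
(np.float64(510.2), np.float64(452.9), 165, 98.2) -> [ 64.1 515.5   8.7] [-0.004  0.011 -0.415] rows 13.0 4.0
(np.float64(525.8), np.float64(344.1), 165, 98.2) -> [ 19.9 414.9   9.4] [-0.004  0.011 -0.415] rows 10.0 4.0
```

View pics/scene12.png

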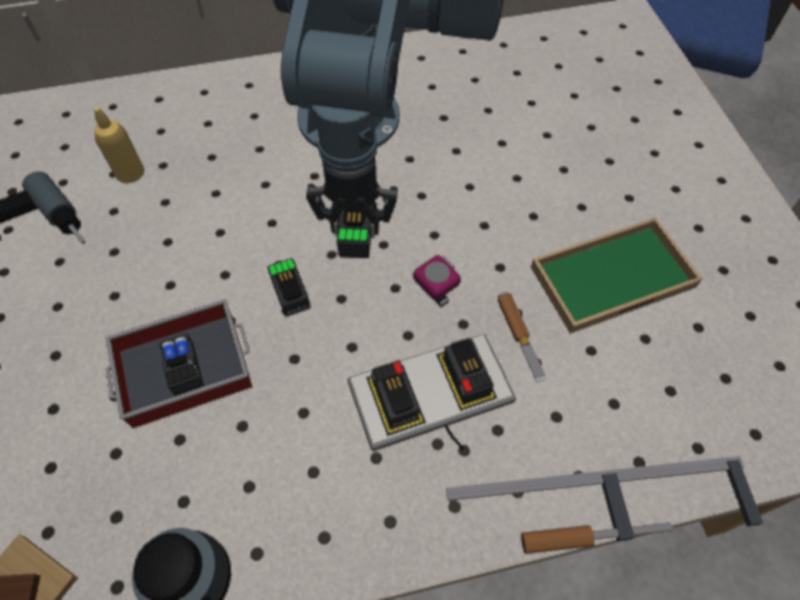

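The charged pack is held level at (353,232), and the tape and chisel haven't moved. It goes to the tray's far half.

```bash
python3 -m jog '[[[2,18,0],[0,0,-0.04],0],[[6,48,0],[0,0,-0.1],0],[[11,86,0],[0,0,-0.16],0],[[15,124,2],[0,0,-0.22],0],[[20,162,4],[0,0.005,-0.28],0],[[25,200,6],[0,0.01,-0.34],0],[[30,238,8],[-0.004,0.011,-0.4],0],[[34,276,8],[-0.004,0.011,-0.415],0],[[39,314,8],[-0.004,0.011,-0.415],0],[[44,352,8],[-0.004,0.011,-0.415],0],[[48,390,8],[-0.004,0.011,-0.415],0],[[53,428,8],[-0.004,0.011,-0.415],0],[[57,462,8],[-0.004,0.011,-0.415],0],[[61,490,8],[-0.004,0.011,-0.415],0],[[63,508,8],[-0.004,0.011,-0.415],0],[[64,515,8],[-0.004,0.011,-0.415],0],[[64,515,8],[-0.004,0.011,-0.415],0],[[64,515,8],[-0.004,0.011,-0.415],0]]';python3 - <<'E'
from h import *
go((511,453,32,98.2),(511,453,28,98.2))
for n in ['scene']:
    p,d=camera(n);cv2.imwrite(f'pics/{n}13.png',cv2.resize(p[:,:,::-1],(800,600),interpolation=cv2.INTER_CUBIC))
E
```

```text
time_s: 22.87
eef_pos: [0.5075, 0.4518, 0.1618]
eef_rot: [-0.004, -0.072, 0.997, -0.0]
wrist_force: [0.3, -0.5, -2.7]
opening: 0.577
at [507.5 451.8 161.8] yang 98.2 t 22.87 op 0.577
(511, 453, 32, 98.2) -> [ -4.6   0.7 129.8] [ 0.    -0.007  0.001] rows 4.0 1.0
(511, 453, 28, 98.2) -> [ -4.6   0.6 133.8] [ 0.    -0.007  0.001] rows 4.0 1.0
```

View pics/scene13.png

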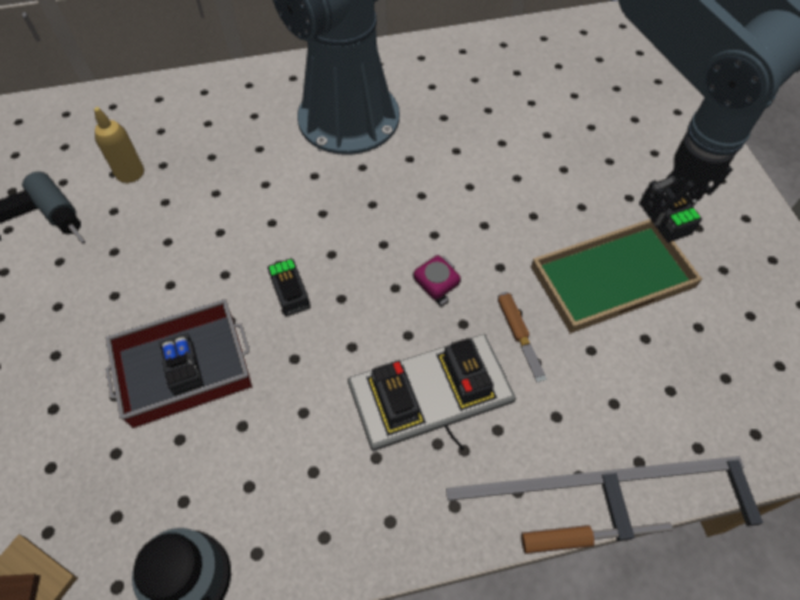

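The pack is above the tray's far end at (672,218), shifted in the picture by its height. I'll lower partway and check against the walls.

```bash
python3 -m jog '[[[-2,0.5,25],[0,-0.007,0],0],[[-4.5,0.5,55],[0,-0.007,0],0],[[-4.5,0.5,80],[0,-0.007,0],0],[[-4.5,0.5,92],[0,-0.007,0],0],[[-4.5,0.5,95],[0,-0.007,0],0],[[-4.5,0.5,95],[0,-0.007,0],0]]';python3 - <<'E'
from h import *
go((511,453,28,98.2))
for n in ['scene']:
    p,d=camera(n);cv2.imwrite(f'pics/{n}14.png',cv2.resize(p[130:250,360:520,::-1],None,fx=4.5,fy=4.5,interpolation=cv2.INTER_CUBIC))
E
```

```text
time_s: 23.42
eef_pos: [0.5113, 0.4514, 0.0667]
eef_rot: [-0.001, -0.071, 0.997, -0.0]
wrist_force: [0.2, 0.0, -2.6]
opening: 0.576
at [511.3 451.4  66.7] yang 98.1 t 23.42 op 0.576
(511, 453, 28, 98.2) -> [ 0.   1.6 38.7] [-0.    -0.001 -0.001] rows 1.0 1.0
```

View pics/scene14.png

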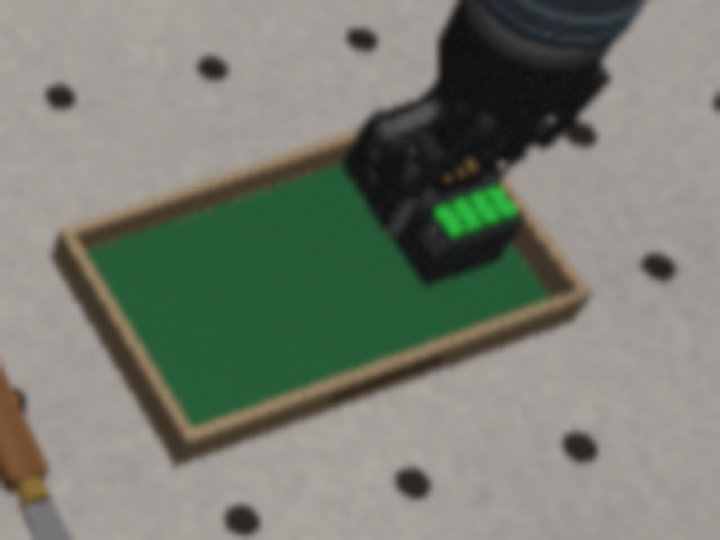

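The pack is clear inside the walls (gauge at (475,212) in the crop). I'll lower and release.

```bash
python3 -m jog '[[[0,0,20],[0,0,0],0],[[0,0,32],[0,0,0],0],[[0,0,37],[0,0,0],0],[[0,0,38],[0,0,0],0],[[0,0,38],[0,0,0],0],[[0,0,38],[0,0,0],0]]'; python3 -m jog '[[[0,0,0],[0,0,0],1],[[0,0,0],[0,0,0],1],[[0,0,0],[0,0,0],1],[[0,0,0],[0,0,0],1],[[0,0,0],[0,0,0],1],[[0,0,-15],[0,0,0],1],[[0,0,-50],[0,0,0],1],[[0,0,-90],[0,0,0],1],[[0,0,-135],[0,0,0],1],[[0,0,-135],[0,0,0],1],[[0,0,-135],[0,0,0],1]]'; python3 -c "
from h import *
go((418.5,-186.5,165,99.2),(418.5,-186.5,20,99.2))"
```

```text
time_s: 23.97
eef_pos: [0.5128, 0.4527, 0.0313]
eef_rot: [0.001, -0.071, 0.997, 0.001]
wrist_force: [0.6, -0.6, -3.6]
opening: 0.579
time_s: 24.88
eef_pos: [0.515, 0.4541, 0.1728]
eef_rot: [0.006, -0.071, 0.997, 0.003]
wrist_force: [-0.2, 0.7, -1.5]
opening: 1.0
at [515.  454.1 172.8] yang 98.2 t 24.88 op 1.0
(418.5, -186.5, 165, 99.2) -> [ 186.5 -620.4    2.3] [ 0.005  0.012 -0.018] rows 16.0 1.0
(418.5, -186.5, 20, 99.2) -> [ 188.1 -621.2  147.3] [ 0.005  0.012 -0.018] rows 16.0 1.0
```

```bash
python3 -m jog '[[[5,-17,0],[0,0,0],1],[[15,-50,0],[0,0,0],1],[[27,-89,0],[0,0.005,0],1],[[39,-128,0],[0,0.01,0],1],[[51,-168,0],[0.005,0.012,-0.018],1],[[63,-208,0],[0.005,0.012,-0.018],1],[[75,-248,0],[0.005,0.012,-0.018],1],[[87,-288,0],[0.005,0.012,-0.018],1],[[99,-328,0],[0.005,0.012,-0.018],1],[[111,-368,0],[0.005,0.012,-0.018],1],[[123,-408,2],[0.005,0.012,-0.018],1],[[135,-448,2],[0.005,0.012,-0.018],1],[[147,-488,2],[0.005,0.012,-0.018],1],[[159,-528,2],[0.005,0.012,-0.018],1],[[170,-565,2],[0.005,0.012,-0.018],1],[[178,-594,2],[0.005,0.012,-0.018],1],[[184,-612,2],[0.005,0.012,-0.018],1],[[187,-620,2],[0.005,0.012,-0.018],1],[[187,-620,2],[0.005,0.012,-0.018],1],[[187,-620,2],[0.005,0.012,-0.018],1]]'
python3 - <<'E'
from h import *
go((418.5,-186.5,20,99.2))
for n in ['scene','top']:
    p,d=camera(n);cv2.imwrite(f'pics/{n}15.png',cv2.resize(p[:,:,::-1],(800,600),interpolation=cv2.INTER_CUBIC))
    W=world(n,d)
    q=W[(W[...,0]>.44)&(W[...,0]<.58)&(W[...,1]>.4)&(W[...,1]<.5)&(W[...,2]>.04)&(W[...,2]<.08)&(d>0)]
    r=cv2.minAreaRect((q[:,:2]*1000).astype(np.float32));print(n,len(q),np.round(r[0],1),np.round(r[1],1),round(r[2],1),np.percentile(q[:,2],[5,95]).round(4))
E
```

```text
time_s: 26.55
eef_pos: [0.4175, -0.1853, 0.1648]
eef_rot: [-0.001, -0.08, 0.997, 0.001]
wrist_force: [0.9, 0.2, -0.2]
opening: 1.002
at [ 417.5 -185.3  164.8] yang 99.1 t 26.55 op 1.002
(418.5, -186.5, 20, 99.2) -> [ -1.   -1.6 144.8] [ 0.002 -0.001 -0.001] rows 4.0 1.0
scene 676 [510.2 450.1] [93.4 51.5] 9.8 [0.0427 0.0625]
top 808 [513.2 452.4] [93.2 52.1] 8.9 [0.0451 0.0637]
```

View pics/scene15.png

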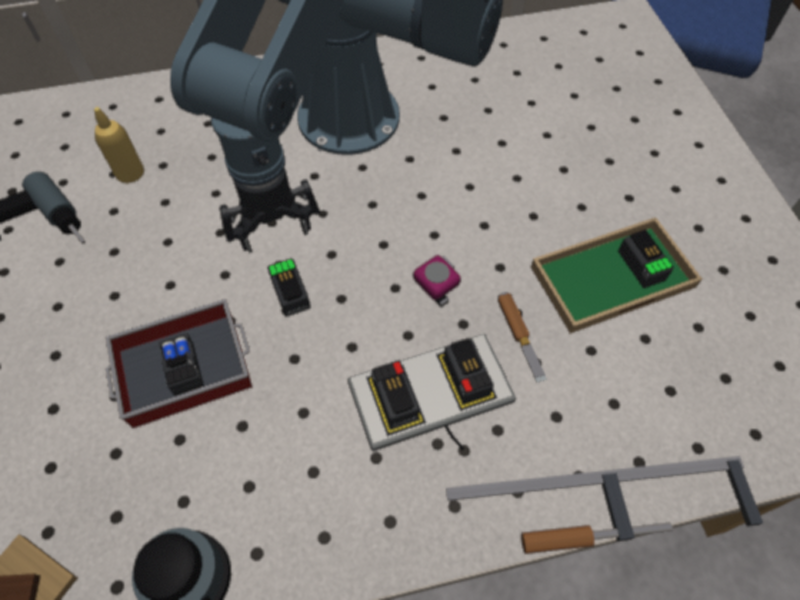

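The first charged pack is flat in the tray at (648,258). Picking the last pack at (288,285).

```bash
python3 -m jog '[[[-1,-1.5,35],[0,0,0],1],[[-1,-1.5,72],[0,0,0],1],[[-1,-1.5,108],[0,0,0],1],[[-1,-1.5,133],[0,0,0],1],[[-1,-1.5,143],[0,0,0],1],[[-1,-1.5,144],[0,0,0],1],[[-1,-1.5,144],[0,0,0],1],[[-1,-1.5,144],[0,0,0],0],[[-1,-1.5,144],[0,0,0],0],[[-1,-1.5,144],[0,0,0],0],[[-1,-1.5,144],[0,0,0],0],[[-1,-1.5,144],[0,0,0],0],[[-1,-1.5,144],[0,0,0],0],[[-1,-1.5,144],[0,0,0],0],[[-1,-1.5,144],[0,0,0],0]]'; python3 -m jog '[[[0,0,-15],[0,0,0],0],[[0,0,-40],[0,0,0],0],[[0,0,-75],[0,0,0],0],[[0,0,-110],[0,0,0],0],[[0,0,-150],[0,0,0],0],[[0,0,-150],[0,0,0],0],[[0,0,-150],[0,0,0],0]]';python3 - <<'E'
from h import *
go((526,344,165,98.2))
for n in ['scene']:
    p,d=camera(n);cv2.imwrite(f'pics/{n}16.png',cv2.resize(p[:,:,::-1],(800,600),interpolation=cv2.INTER_CUBIC))
E
```

```text
time_s: 27.9
eef_pos: [0.4202, -0.1868, 0.0228]
eef_rot: [0.001, -0.081, 0.997, -0.0]
wrist_force: [-0.7, 0.2, 7.0]
opening: 0.576
time_s: 28.48
eef_pos: [0.4213, -0.1878, 0.1757]
eef_rot: [0.003, -0.081, 0.997, -0.003]
wrist_force: [-0.2, 0.3, -5.2]
opening: 0.579
at [ 421.3 -187.8  175.7] yang 99.3 t 28.48 op 0.579
(526, 344, 165, 98.2) -> [-188.8  508.1    8.8] [-0.006  0.006  0.018] rows 13.0 1.0
```

View pics/scene16.png

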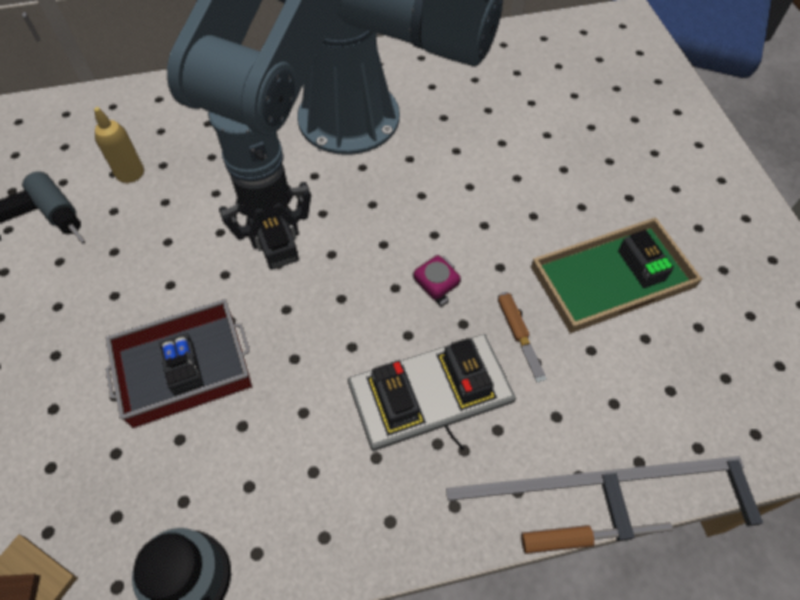

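The last pack is held level at (275,240), so I'll take it to the tray's near half.

```bash
python3 -m jog '[[[-6,16,0],[0,0,0],0],[[-17,46,0],[0,0,0],0],[[-31,83,0],[0,0,0.005],0],[[-45,120,0],[0,0,0.01],0],[[-59,157,2],[0,0,0.018],0],[[-72,194,4],[0,0.006,0.018],0],[[-86,231,6],[-0.006,0.006,0.018],0],[[-100,268,8],[-0.006,0.006,0.018],0],[[-114,305,8],[-0.006,0.006,0.018],0],[[-127,342,8],[-0.006,0.006,0.018],0],[[-141,379,8],[-0.006,0.006,0.018],0],[[-155,416,8],[-0.006,0.006,0.018],0],[[-168,452,8],[-0.006,0.006,0.018],0],[[-179,482,8],[-0.006,0.006,0.018],0],[[-186,501,8],[-0.006,0.006,0.018],0],[[-189,508,8],[-0.006,0.006,0.018],0],[[-189,508,8],[-0.006,0.006,0.018],0],[[-189,508,8],[-0.006,0.006,0.018],0]]';python3 - <<'E'
from h import *
go((527,343.5,65,98.2))
E
```

```text
time_s: 30.03
eef_pos: [0.5235, 0.344, 0.1626]
eef_rot: [-0.004, -0.072, 0.997, 0.001]
wrist_force: [-0.2, -0.5, -3.9]
opening: 0.579
at [523.5 344.  162.6] yang 98.2 t 30.03 op 0.579
(527, 343.5, 65, 98.2) -> [-4.1 -1.2 97.5] [ 0.002 -0.007  0.001] rows 3.0 1.0
```

```bash
python3 -m jog '[[[-2,-1,25],[0,-0.007,0],0],[[-4,-1,55],[0,-0.007,0],0],[[-4,-1,80],[0,-0.007,0],0],[[-4,-1,93],[0,-0.007,0],0],[[-4,-1,97],[0,-0.007,0],0],[[-4,-1,97],[0,-0.007,0],0]]';python3 - <<'E'
from h import *
go((527,343.5,28.5,98.2))
for n in ['scene']:
    p,d=camera(n);cv2.imwrite(f'pics/{n}17.png',cv2.resize(p[130:250,360:520,::-1],None,fx=4.5,fy=4.5,interpolation=cv2.INTER_CUBIC))
E
```

```text
time_s: 30.53
eef_pos: [0.5262, 0.3424, 0.0644]
eef_rot: [-0.002, -0.071, 0.997, 0.0]
wrist_force: [-1.4, 0.3, -2.2]
opening: 0.579
at [526.2 342.4  64.4] yang 98.2 t 30.53 op 0.579
(527, 343.5, 28.5, 98.2) -> [-1.   1.  35.9] [ 0.001 -0.003 -0.   ] rows 1.0 1.0
```

View pics/scene17.png

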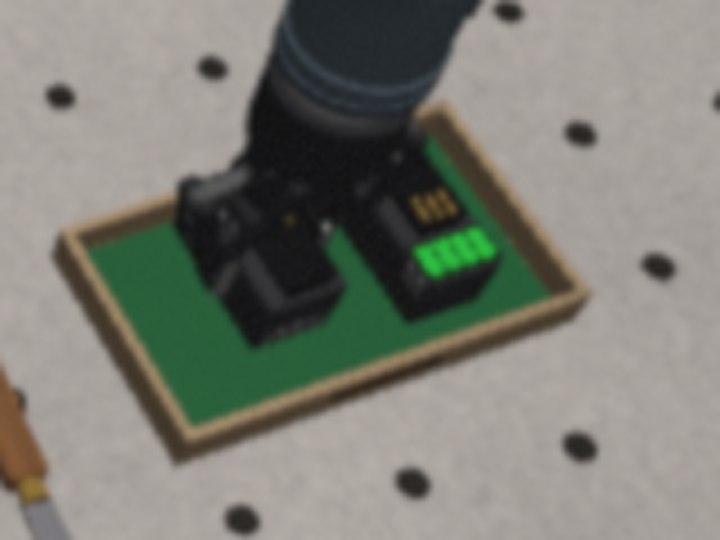

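The pack is inside the walls with room on both sides. I'll set it down and release.

```bash
python3 -m jog '[[[-1,0,18],[0,0,0],0],[[-1,0,29],[0,0,0],0],[[-1,0,34],[0,0,0],0],[[-1,0,36],[0,0,0],0],[[-1,0,37],[0,0,0],0],[[-1,0,37],[0,0,0],0]]'; python3 -m jog '[[[0,0,0],[0,0,0],1],[[0,0,0],[0,0,0],1],[[0,0,0],[0,0,0],1],[[0,0,0],[0,0,0],1],[[0,0,0],[0,0,0],1],[[0,0,-15],[0,0,0],1],[[0,0,-50],[0,0,0],1],[[0,0,-90],[0,0,0],1],[[0,0,-130],[0,0,0],1],[[0,0,-170],[0,0,0],1],[[0,0,-170],[0,0,0],1]]'; python3 -c "
from h import *
go((300,480,220,98.2),(330,250,200,98.2))"
```

```text
time_s: 31.08
eef_pos: [0.5286, 0.3435, 0.0295]
eef_rot: [0.0, -0.072, 0.997, 0.001]
wrist_force: [-0.6, 0.1, -3.1]
opening: 0.575
time_s: 32.0
eef_pos: [0.5332, 0.3452, 0.2113]
eef_rot: [0.008, -0.072, 0.997, 0.004]
wrist_force: [1.8, 0.9, 0.8]
opening: 1.002
at [533.2 345.2 211.3] yang 98.2 t 32.0 op 1.002
(300, 480, 220, 98.2) -> [211.4 166.8 -11.2] [0.006 0.017 0.   ] rows 7.0 1.0
(330, 250, 200, 98.2) -> [214.9 -65.2   7.3] [0.006 0.017 0.   ] rows 6.0 1.0
```

```bash
python3 -m jog '[[[30,24,-10],[0,0,0],1],[[62,49,-10],[0,0,0],1],[[94,74,-10],[0,0,0],1],[[126,100,-10],[0,0,0],1],[[158,125,-10],[0,0,0],1],[[190,150,-10],[0,0,0],1],[[211,167,-10],[0,0,0],1],[[211,167,-10],[0,0,0],1],[[211,167,-10],[0,0,0],1],[[211,167,-10],[0,0,0],1]]'
python3 - <<'E'
from h import *
f0={n:np.load(n+'0.npz') for n in ['top','scene']}
for n in ['scene','top']:
    p,d=camera(n);cv2.imwrite(f'pics/{n}18.png',cv2.resize(p[:,:,::-1],(800,600),interpolation=cv2.INTER_CUBIC))
    W=world(n,d)
    for nm,x0,x1,y0,y1,z0,z1 in [('trayB',.45,.6,.29,.396,.04,.08),('trayA',.44,.58,.4,.5,.04,.08),('ch-',.58,.76,-.11,.01,.05,.085),('ch+',.58,.76,.02,.15,.05,.085),('crk',.465,.595,-.43,-.34,.036,.075),('tape',.4,.52,.02,.13,.02,.06)]:
        q=W[(W[...,0]>x0)&(W[...,0]<x1)&(W[...,1]>y0)&(W[...,1]<y1)&(W[...,2]>z0)&(W[...,2]<z1)&(d>0)]
        r=cv2.minAreaRect((q[:,:2]*1000).astype(np.float32));print(n,nm,len(q),np.round(r[0],1),np.round(r[1],1),round(r[2],1),np.percentile(q[:,2],[5,95]).round(4))
    # chisel: image change vs first
    hs=[cv2.inRange(cv2.cvtColor(x,cv2.COLOR_RGB2HSV),(5,90,60),(20,220,255)) for x in (f0[n]['p'],p)]
    for h in hs:
        k,l,s,c=cv2.connectedComponentsWithStats(h)
        print('beech',[np.round(c[i],1).tolist() for i in range(1,k) if s[i,4]>60 and 195<=c[i][0]<=400 and 120<c[i][1]<260])
print(np.round(get_obs()['dq'],3),get_obs()['time_s'])
E
```

```text
time_s: 32.83
eef_pos: [0.3008, 0.4803, 0.2196]
eef_rot: [0.009, -0.072, 0.997, 0.004]
wrist_force: [-0.3, 0.5, -0.7]
opening: 0.998
scene trayB 674 [527.  341.7] [93.2 51.2] 7.8 [0.0435 0.0627]
scene trayA 672 [510.3 451.4] [91.9 53.7] 8.5 [0.0435 0.0629]
scene ch- 907 [667.6 -50.7] [93.8 50.6] 6.7 [0.0574 0.0764]
scene ch+ 884 [656.7  73.3] [90.4 51.5] 6.1 [0.0574 0.0763]
scene crk 760 [ 540.4 -380.9] [123.4  55.9] 12.8 [0.0386 0.0588]
scene tape 629 [454.5  78.2] [69.6 73.3] 27.6 [0.0236 0.0378]
beech [[359.6, 222.8]]
beech [[392.2, 216.3], [359.7, 222.8]]
top trayB 788 [528.4 344. ] [90.9 52.4] 7.5 [0.0457 0.0638]
top trayA 802 [512.5 452.9] [92.4 51.7] 8.5 [0.046 0.064]
top ch- 768 [670.3 -49.2] [93.9 51.2] 6.9 [0.059 0.078]
top ch+ 757 [658.3  74. ] [93.6 50.6] 6.6 [0.0594 0.078 ]
top crk 732 [ 543.  -379.8] [115.9  55.8] 11.2 [0.0388 0.0592]
top tape 770 [461.4  80.7] [79.4 69.9] 25.8 [0.0258 0.0391]
beech [[208.6, 182.4]]
beech [[208.6, 182.6]]
[-0.008  0.005  0.001  0.003  0.     0.002] 32.9333
```

View pics/scene18.png

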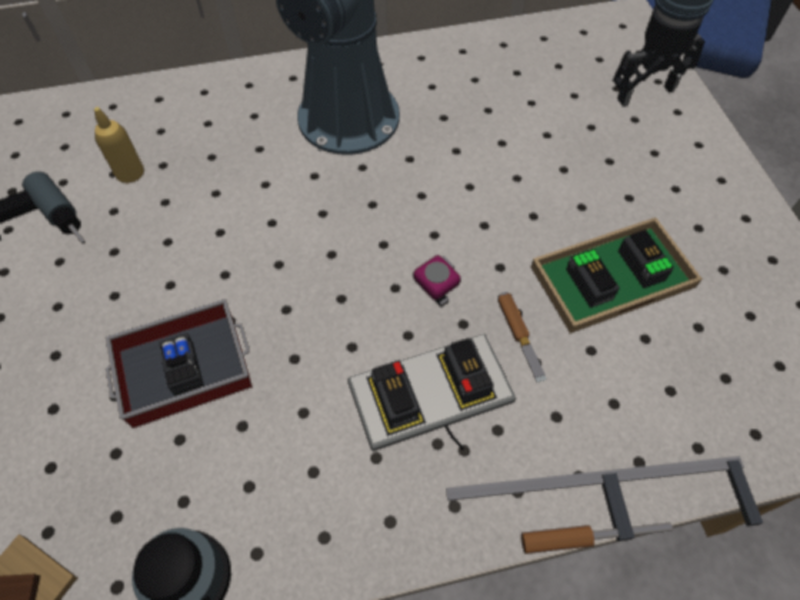

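View pics/top18.png

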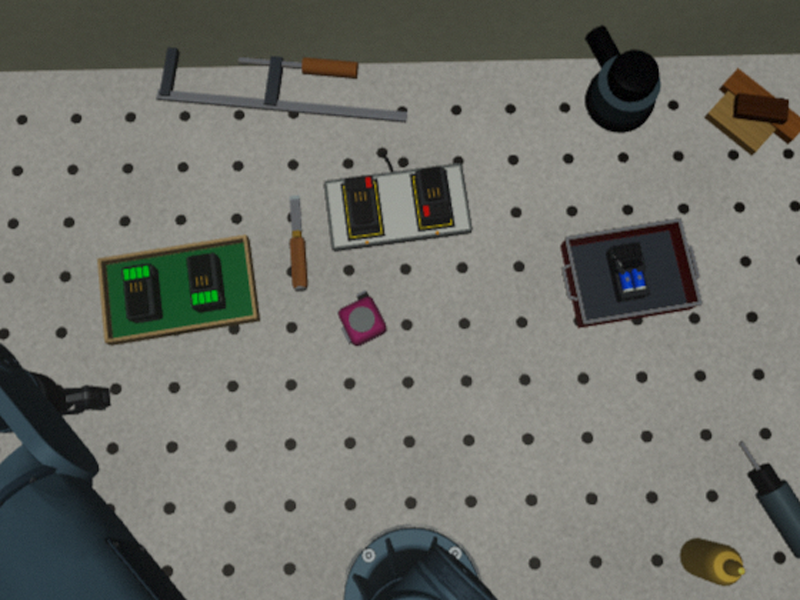

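Both views show two charged packs in the tray, two run-down packs on the charger spots and the cracked pack flat in the tub. The tape (362,318) and chisel (298,245) are where they started. Handing in.

```bash
python3 -c "
from bench import *
print(hand_in())"
```

```text
the job is handed in; nothing more can be done
None
```

All five packs are sorted and the job is handed in, at about 33 s on the robot's clock.

- **Cracked pack:** it went first, flat into the red tub, and never came near the charger. My final size measurement of it was spoiled by tub-wall pixels, so the proof that it lies flat is the pictures alone.
- **Run-down packs:** one is on each charger spot. The last pictures put them about 1–2 mm (top view) and up to 3.5 mm (scene view) from the outline centres, and within about 1° of the outline direction. The two views disagree by 2–5 mm along x, so the true centring error is probably about 2 mm.
- **Charged packs:** both lie flat, rails up, side by side in the ready tray. They were let go a couple of millimetres above the floor and settled level.
- **Tape and chisel:** they look unmoved in the pictures. The chisel handle is within 0.2 px of its first position. The tape's measured outline uses a different height cut from the first, so those numbers don't compare directly.
- **Forces:** the wrist force stayed at 7 N or less in every reading I took.

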